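# Back the airbrush regulator off, bring it up five clicks and lock it

## Task

Set the airbrush compressor's regulator for spraying underglaze: pull its black knob up to unlock it, wind it back anticlockwise until you feel it bear on its shut-off stop, then bring it up clockwise to exactly the fifth click, without ever going past that, and push the knob home until you feel it seat, so that it is locked there. The stop and the seat are worn and must be felt for with gentle force, or they are damaged; leave the two glaze jars and the pot lid where they are.

Things in the scene. Friction and masses are not known exactly. Their poses are not given: they have to be found in the camera images.
- compressor: cordless airbrush compressor, grey and white box 122 x 168 mm, 77 mm high, fixed to the board; carrying handle along the back (top 106 mm up), airbrush cradled on its right flank. Origin: centre of its underside, z up, its own -x is the front (gauge side). On top stands the regulator, its vertical axis 22 mm in front of the origin (x = -22 mm, y = 0)
- gauge (a point): centre of the face of the 43 mm pressure gauge that leans back on the front of the regulator, all of it lower than 117 mm above the board. Its red needle follows the knob, 30 degrees a click, lowest at the lower left, and lies in the green sector at click 5
- bonnet: fixed bonnet under the knob: black flange, radius 30 mm, top 117 mm above the board, marked with a red band (the off range), then a mark per click, the fifth green, counted clockwise. An orange neck shows above it only while the knob is up. It holds the lock teeth, the upper ring and the rubber washer of the knob: 25 N on these or on the flange damages it. Origin: knob axis, 113 mm above the board
- shutoff: the shut-off stop hidden in the bonnet, against which the knob bears when wound fully back; it can be felt only. It wears: the knob meets it anywhere between knob_turn 0 and -0.40. It acts 28 mm from the axis; 20 N there (0.56 N m at the knob) damages it; below 3 N it is not shut. Origin (fixed): knob axis, 113 mm above the board
- knob_top (a point): centre of the knob's flat top, on its axis: about 157.5 mm above the board while locked, 163.5 mm while up. The knob is a fluted black cylinder, 42 mm across where gripped, 36 mm high (underside 121.5 or 127.5 mm above the board), with a white line that points at the click mark. Its axis is fixed, so a grip must be centred on it
- knob_lift (a joint): height of the knob in m: 0 as found, locked (its tooth stands between the bonnet's teeth), 0.006 fully up against the ring; free to turn above about 0.004. A steady drag of about 5 N, no spring: it stays where it is left. Fully home it sits on its washer, felt at 0 to -0.003 as the washer is worn. It goes home only at a click, and 3 N or more on the washer seats it
- knob_turn (a joint): turn of the knob in rad, growing clockwise seen from above. Spring clicks every 0.419 rad (24 degrees): click 1 at 0.419, click 5 at 2.094; below click 1 no clicks, it turns smoothly back to the shut-off stop and stays where it is left. About 0.2 N m takes it out of a click and past the crest halfway to the next, into which it falls; let go, it rests at a click. It starts locked at click 2, 3 or 4
- blue_jar: glaze jar with a blue cap, diameter 68 mm, 78 mm high, standing loose; origin: centre of its underside
- dark_jar: glaze jar with a dark cap, diameter 68 mm, 82 mm high, standing loose; origin: centre of its underside
- pot_lid: white knobbed pot lid, diameter 73 mm, 44 mm high, lying loose; origin: centre of its underside

How it is judged:
On the way, in this order (a step that is already met when the one before it is completed fails the run):
1. the knob is pulled up clear of its locking teeth (value of joint knob_lift above 0.0045 m), for 0.1 s.
2. the knob, still up, is wound back so that it bears on its shut-off stop (contact force between shutoff and anything else above 3 N and value of joint knob_lift above 0.0035 m), for 0.1 s.
3. the knob, still up, stands at the fifth click (value of joint knob_turn between 1.97 and 2.22 rad and value of joint knob_lift above 0.0035 m), for 0.2 s.
4. the knob is pushed home at the fifth click until it bears on its seat (value of joint knob_turn between 1.97 and 2.22 rad and contact force between bonnet and anything else above 3 N and value of joint knob_lift below 0.001 m), for 0.1 s.
At the end, for the whole second after the job is handed in: the knob stands at the fifth click (2.094 rad, within 0.12) and is home (no higher than 1 mm above where it was found locked) (value of joint knob_turn between 1.97 and 2.22 rad and value of joint knob_lift below 0.001 m); the robot touches nothing.
It fails at once if the knob goes past the fifth click (value of joint knob_turn above 2.35 rad).
It fails at once if the shut-off stop is loaded with more than 20 N (contact force between shutoff and anything else above 20 N).
It fails at once if the bonnet, its teeth, ring or seat is loaded with more than 25 N (contact force between bonnet and anything else above 25 N).
It fails at once if a jar or the lid is shifted by more than 20 mm (distance of any of blue_jar, dark_jar, pot_lid from where it was at the start of the episode above 0.02 m).
It also fails if it takes over 67 s, if anything falls off the work surface, if the arm or the gripper's body presses on something with over 40 N, if the wrist force passes 120 N, or if a joint passes its speed limit or range.

## Robot

A 6-joint arm with a two-finger parallel gripper is mounted at the origin on a cart in front of the work surface, level with it; the furniture and walls round the work are solid. World frame = base frame: x ahead of the robot, y to its left, z up, the work surface at z = 0. Lengths are in m, angles in rad, forces in N, time in s.
With the tool pointing down it reaches from about 0.4 to 0.825 m from the base axis. Payload 7 kg.
Tool frame: the origin (TCP) lies at the very end of the fingers, on their centre line; the grasp point (between the pads) lies 19 mm behind it; z points along the fingers, y is the line along which they close (so a half turn about z gives the same grasp; the last joint's range is limited). The gripper opens to 88 mm and grips with 3 to 60 N. Pads are 19 mm wide; open, the fingers measure 130 mm over their backs; the gripper's body (78 mm by 193 mm) begins 47 mm behind the grasp point.
Start: joints at [-0.93, 0.359, 0.012, 0, -1.224, -0.288], TCP at [0.233, -0.633, 0.192] pointing down, gripper open.
Joint ranges: [-3.07, 3.07], [-1.43, 2.12], [-1.02, 1.25], [-3.03, 1.67], [-3.05, -0], [-3.03, 3.03]. Speed limits (rad/s): [2.39, 2.39, 3.01, 3.14, 3.14, 3.14].

## Interface

Orientations are given as [roll, pitch, yaw] about the fixed x, y, z axes, in that order (R = Rz(yaw) Ry(pitch) Rx(roll)).
In Python, from station import arm, grab_frame gives the robot as it stands.
- The arm moves only by the tool jog_arm, never from a script. Its argument "deltas" is a list that holds one entry, the list of rows, each a list of 4 numbers: the shift along the tool's x, y, z in units of 60 mm (1.0 is 60 mm), then the turn about the tool's z in units of 5 degrees (1.0 is 5 degrees). A call has 1 to 8 rows; each row is the pose to reach, as a shift and turn from the pose commanded when the call began, along the tool's axes at that moment; what a row does not reach only later rows make up. A row lasts 1/8 s, in which the tool goes at most 62.5 mm and 10.7 degrees, less where a joint would pass 70% of its speed; a pose out of reach is approached as far as the arm can. A call with a gripper value outside its range is refused whole. "grip" is the finger opening in mm, from 0 to 87.6, set as the call begins (left out, the last holds). The fingers move at their own pace and stop on an object; "squeeze" is the grip in N (left out, the last holds). Time passes only in rows, so rows that repeat a pose let the fingers close. It gives the time, the measured TCP pose, the force, the opening and the grip force at its end, in the units of the state.
- arm.get_state(): the state, without advancing time (a new reading comes with each control period).
- grab_frame(name): name is "scene" or "top" or "wrist"; returns a dict with "img" (480x640x3 uint8, red, green, blue), "vfov" (degrees; the focal length in pixels is half the picture's height over the tangent of half this angle, whatever the lens; pixels are square), "cx", "cy" (the principal point, pixels), "xyz" and "rotation" of the camera in the world. Camera axes: x right, y down, z forward; pixel columns grow to the right and rows downward; lengths in m; the calibration is good to about 2 mm. A picture is of the moment at which its call begins. There is no depth.
- arm.job_done(): hands the job in; it is judged then, once.
The state is a dict: "t": time; "q": joint angles; "qd": joint speeds; "joint_efforts": joint torques, N m; "eef_pos": TCP position; "ee_rot": TCP orientation; "force": force on the tool from outside, world axes, zero at the start; "moment": the same for the moment, N m; "width": finger opening in m; "gripper_force": force on a finger pad.
Only numpy, scipy, OpenCV 4.12 (cv2) and the standard library are available. Lean on these libraries where they do the work, as an engineer would, in place of code of your own. Each camera call takes 0.05 s, during which the arm holds its last target. There are 200 camera calls.

## Working session

There is one attempt and no reset: what is moved stays moved. The work goes in short steps, Python scripts to look and compute and a tool call to move; the robot and the scene stay as the last step left them, time stands still between calls to the robot, and variables do not carry over. Pictures are saved under pics/ and viewed, at most 10 in all, crops included, and the job is handed in when it is done.

Besides the shell and the picture viewer there is one more tool, called after ">>>" in YAML: its name, and indented under it one key for each argument. jog_arm: Moves the arm, as the interface text tells. Its arguments: {"type":"object","properties":{"deltas":{"type":"array"},"grip":{"type":"number"},"squeeze":{"type":"number"}},"required":["deltas"]}

```bash
mkdir -p pics; ls
python3 - <<'E'
from station import arm, grab_frame
import cv2,pickle
for n in ("scene","top"):
    f=grab_frame(n); pickle.dump(f,open(f"pics/{n}0.pkl","wb")); cv2.imwrite(f"pics/{n}0.png",f["img"][...,::-1]); print(n,f["vfov"],f["cx"],f["cy"],f["xyz"],f["rotation"])
print(arm.get_state())
E
```

```text
pics
scene 47.51873854630714 320.569633573169 241.85245454232614 [0.19815688 0.81777882 0.46637806] [-1.99714657  0.02303077 -2.69933986]
top 55.357122518197436 318.76549134223836 244.03556112174513 [0.47764355 0.12924899 0.9565066 ] [-3.07363501 -0.02520079 -1.54027377]
{'t': 0.1, 'q': array([-9.29879046e-01,  3.59311273e-01,  1.11709405e-02, -2.86376984e-04,
       -1.22409586e+00, -2.88122260e-01]), 'qd': array([-4.61264091e-04, -8.40403073e-04,  2.04125187e-03,  1.35645456e-03,
        3.21777954e-05, -2.22998221e-04]), 'joint_efforts': array([-2.41946298e-03, -5.84163380e+01,  2.93753332e+01,  7.01557606e+00,
        1.01851291e-02, -3.82540532e-05]), 'eef_pos': array([ 0.23304348, -0.63299   ,  0.19113189]), 'ee_rot': array([ 3.14013564e+00, -1.51043080e-04, -2.78889503e+00]), 'force': array([-0.05636541, -0.13276234, -0.00224131]), 'moment': array([-0.04240722, -0.00034281,  0.01545052]), 'gripper_force': 0.0, 'width': 0.08759968112556105}
```

View pics/scene0.png

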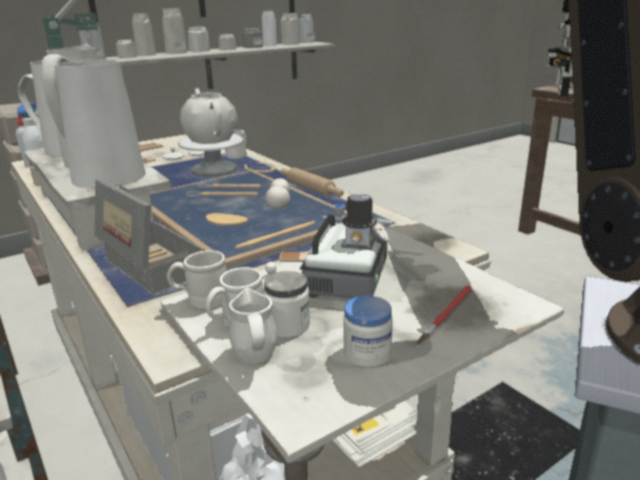

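View pics/top0.png

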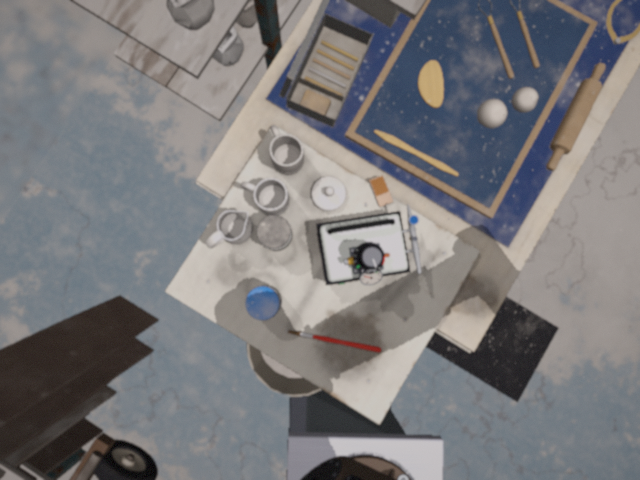

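The scene picture shows the compressor with its knob top near (359,199) and the blue jar at (368,330). In the top picture the knob is near (371,256), the compressor's handle is at the back (upper side), and the blue jar is at (263,302). I'll zoom in on both.

```bash
cat > h.py <<'E'
import numpy as np, cv2, pickle
from scipy.spatial.transform import Rotation as R
def ray(f,u,v):
    F=240/np.tan(np.radians(f["vfov"]/2)); d=np.array([(u-f["cx"])/F,(v-f["cy"])/F,1.])
    r=np.array(f["rotation"]); M=R.from_euler("xyz",r).as_matrix() if r.ndim==1 else r
    d=M@d; return np.array(f["xyz"]),d/np.linalg.norm(d)
def tri(obs):
    A=np.zeros((3,3));b=np.zeros(3);P=[]
    for f,u,v in obs:
        o,d=ray(f,u,v);Q=np.eye(3)-np.outer(d,d);A+=Q;b+=Q@o;P.append((o,Q))
    x=np.linalg.solve(A,b); return x,[np.linalg.norm(Q@(x-o)) for o,Q in P]
def atz(f,u,v,z):
    o,d=ray(f,u,v); return o+d*(z-o[2])/d[2]
def load(n): return pickle.load(open(f"pics/{n}.pkl","rb"))
E
python3 - <<'E'
from h import *
s,t=load("scene0"),load("top0")
a=cv2.resize(s["img"][180:260,300:400],None,fx=4,fy=4,interpolation=cv2.INTER_CUBIC)
b=cv2.resize(t["img"][205:290,315:415],None,fx=4,fy=4,interpolation=cv2.INTER_CUBIC)[:320]
cv2.imwrite("pics/z.png",np.hstack([a,b])[...,::-1])
print(tri([(s,359,199),(t,371,256)]))
E
```

```text
(array([0.51435493, 0.01792069, 0.15374071]), [np.float64(0.00042340497480930327), np.float64(0.0004234049748093552)])
```

View pics/z.png

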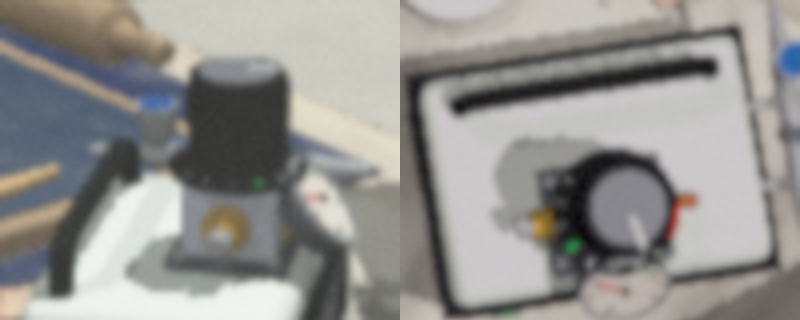

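```bash
cat >> h.py <<'E'
def plan(target,yaw=None):
    "deltas in jog units from the measured pose to target xyz (and yaw)"
    from station import arm
    s=arm.get_state(); M=R.from_euler("xyz",s["ee_rot"]).as_matrix()
    d=M.T@(np.array(target)-s["eef_pos"])/0.06
    return s,np.round(d,3),None if yaw is None else -np.degrees((yaw-s["ee_rot"][2]+np.pi)%(2*np.pi)-np.pi)/5
E
python3 - <<'E'
from h import *
s,t=load("scene0"),load("top0")
k,e=tri([(s,360,197.25),(t,372,257)]);print(k,e)
# green mark vs line angle in the top view
c=atz(t,372,257,.1575);l=atz(t,375.7,267,.1575)-c;g=atz(t,358.2,266.2,.117)-c
a=lambda v:np.degrees(np.arctan2(v[1],v[0]));print(a(l),a(g),(a(l)-a(g))%360, np.linalg.norm(g[:2]))
print(plan([k[0],k[1],.24],-1.75))
E
```

```text
[0.51278913 0.01662565 0.15661213] [np.float64(0.00013640482758215273), np.float64(0.0001364048275822033)]
-158.28665221784007 129.45813696104952 72.25521082111038 0.02505742884949842
({'t': 0.1, 'q': array([-9.29879046e-01,  3.59311273e-01,  1.11709405e-02, -2.86376984e-04,
       -1.22409586e+00, -2.88122260e-01]), 'qd': array([-4.61264091e-04, -8.40403073e-04,  2.04125187e-03,  1.35645456e-03,
        3.21777954e-05, -2.22998221e-04]), 'joint_efforts': array([-2.41946298e-03, -5.84163380e+01,  2.93753332e+01,  7.01557606e+00,
        1.01851291e-02, -3.82540532e-05]), 'eef_pos': array([ 0.23304348, -0.63299   ,  0.19113189]), 'ee_rot': array([ 3.14013564e+00, -1.51043080e-04, -2.78889503e+00]), 'force': array([-0.05636541, -0.13276234, -0.00224131]), 'moment': array([-0.04240722, -0.00034281,  0.01545052]), 'gripper_force': 0.0, 'width': 0.08759968112556105}, array([-8.115,  8.551, -0.803]), np.float64(-11.904860074491983))
```

The white line stands 72° anticlockwise of the green mark, so the knob is locked at click 2.

>>> jog_arm:
  deltas:
    - [[-0.4,0.4,-0.4,-0.5],[-1.2,1.2,-0.8,-2],[-2.2,2.3,-0.8,-4],[-3.2,3.4,-0.8,-6],[-4.2,4.5,-0.8,-8],[-5.3,5.6,-0.8,-9.5],[-6.3,6.6,-0.8,-11],[-7.0,7.4,-0.8,-12]]

```text
t: 1.1
eef_pos: [0.418, -0.2016, 0.2399]
ee_rot: [-3.141, 0.0, -1.738]
force: [1.7, 0.4, -0.3]
width: 0.0875
gripper_force: 0.0
```

Run:
```python
from h import *
s,d,y=plan([.5128,.0166,.24],-1.75); print(s['q'],s['eef_pos'],s['ee_rot'],d,y)
```

```text
[-2.34284085e-02 -2.82917887e-02 -3.52310984e-01 -4.33734875e-05
 -1.24646360e+00 -1.43860971e-01] [ 0.41797578 -0.20162998  0.2399098 ] [-3.14128825e+00  8.56414730e-05 -1.73809951e+00] [-3.85e+00 -9.53e-01 -1.00e-03] 0.13636957731315186
```

>>> jog_arm:
  deltas:
    - [[-0.7,-0.2,0,0],[-1.6,-0.4,0,0],[-2.5,-0.6,0,0],[-3.2,-0.8,0,0],[-3.4,-0.85,0,0],[-3.4,-0.85,0,0]]

```text
t: 1.85
eef_pos: [0.5025, -0.0108, 0.2394]
ee_rot: [3.141, -0.0, -1.74]
force: [-0.4, -0.6, -0.1]
width: 0.0875
gripper_force: 0.0
```

Run:
```python
from h import *
from station import grab_frame
f=grab_frame("wrist"); pickle.dump(f,open("pics/w1.pkl","wb")); cv2.imwrite("pics/w1.png",f["img"][...,::-1])
s,d,y=plan([.5128,.0166,.24]); print(s['eef_pos'],s['ee_rot'],d,f['xyz'],f['rotation'],f['vfov'])
F=240/np.tan(np.radians(f["vfov"]/2));M=R.from_euler("xyz",f["rotation"]).as_matrix()
p=M.T@(np.array([.5128,.0166,.1575])-f["xyz"]);print(p[:2]/p[2]*F+[f["cx"],f["cy"]], .021/p[2]*F)
```

```text
[ 0.50220643 -0.01150371  0.23953283] [ 3.14077023e+00 -4.03633256e-04 -1.74117997e+00] [-0.492 -0.095 -0.008] [ 0.4902282  -0.08909264  0.43265933] [ 2.84219960e+00 -2.17579208e-03  2.97325710e+00] 59.5270066007287
[309.29255879 273.29166848] 29.900414198833257
```

View pics/w1.png

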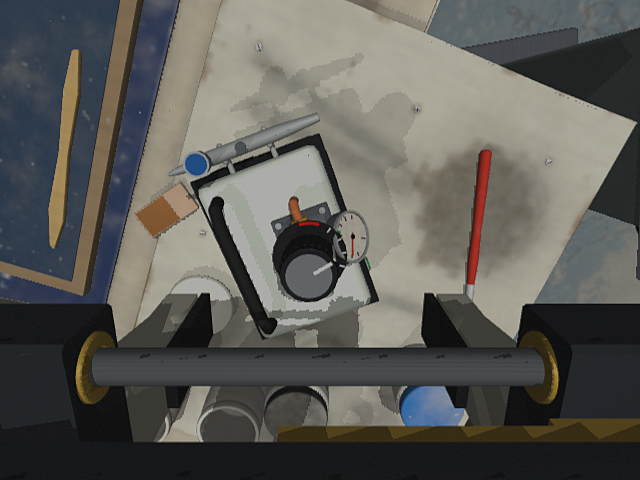

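The wrist view shows the knob top at about (310,276), close to the predicted (309,273). The white line points towards the gauge at (350,238). I'll refine the centre with an ellipse fit over the three views.

```bash
cat >> h.py <<'E'
def topfit(f,u,v,r=45,lo=75,hi=150):
    g=cv2.cvtColor(f["img"],cv2.COLOR_RGB2GRAY);m=np.zeros_like(g);cv2.circle(m,(int(u),int(v)),r,255,-1)
    m&=cv2.inRange(g,lo,hi);n,l,st,c=cv2.connectedComponentsWithStats(m);k=l[int(v),int(u)]
    if not k:return None
    cs,_=cv2.findContours((l==k).astype(np.uint8),cv2.RETR_EXTERNAL,cv2.CHAIN_APPROX_NONE)
    return cv2.fitEllipse(cv2.convexHull(max(cs,key=len))),g[int(v),int(u)]
E
python3 - <<'E'
from h import *
w,s,t=load("w1"),load("scene0"),load("top0")
e=topfit(w,305,280);print(e,topfit(t,370,256,14))
u,v=e[0][0] if e else (310,276)
print(tri([(s,360,197.25),(t,372,257),(w,u,v)]),tri([(t,372,257),(w,u,v)]),tri([(s,360,197.25),(w,u,v)]),atz(w,u,v,.157),atz(t,372,257,.157))
E
```

```text
(((309.4624938964844, 275.33221435546875), (43.5009651184082, 49.554588317871094), 75.10078430175781), np.uint8(99)) (((372.5594482421875, 256.23052978515625), (20.34978675842285, 26.91180992126465), 10.493078231811523), np.uint8(134))
(array([0.51271548, 0.01743974, 0.15731855]), [np.float64(0.0005397749987412758), np.float64(0.0006780248532083832), np.float64(0.0007480583905684148)]) (array([0.51275313, 0.01715555, 0.16001091]), [np.float64(1.2848893686737014e-05), np.float64(1.2848893686543027e-05)]) (array([0.51254393, 0.01807569, 0.1572287 ]), [np.float64(0.0004473765881515127), np.float64(0.00044737658815160905)]) [0.51298888 0.01832954 0.157     ] [0.51289872 0.01673079 0.157     ]
```

Run:
```python
from h import *
print(plan([.5128,.0175,.128])[1])
```

```text
[-0.507 -0.094  1.859]
```

>>> jog_arm:
  deltas:
    - [[-0.25,-0.05,0,0],[-0.5,-0.095,0.1,0],[-0.505,-0.095,0.35,0],[-0.505,-0.095,0.6,0],[-0.505,-0.095,0.75,0],[-0.505,-0.095,0.75,0]]

```text
t: 2.65
eef_pos: [0.5129, 0.0173, 0.1939]
ee_rot: [3.14, -0.001, -1.742]
force: [-0.8, -0.6, -0.2]
width: 0.0878
gripper_force: 0.0
```

Run:
```python
from h import *
from station import grab_frame
f=grab_frame("wrist"); pickle.dump(f,open("pics/w2.pkl","wb"))
cv2.imwrite("pics/w2.png",f["img"][180:480,120:520][...,::-1])
s,d,y=plan([.5128,.0175,.128]); print(s['eef_pos'],d)
F=240/np.tan(np.radians(f["vfov"]/2));M=R.from_euler("xyz",f["rotation"]).as_matrix()
p=M.T@(np.array([.5128,.0175,.1575])-f["xyz"]);uv=p[:2]/p[2]*F+[f["cx"],f["cy"]];print(uv,topfit(f,*uv,70))
```

```text
[0.51331369 0.01737761 0.19465063] [-1.000e-03  8.000e-03  1.111e+00]
[317.6705108  256.07391785] (((317.2410583496094, 257.0580749511719), (53.38982009887695, 59.82504653930664), 72.52728271484375), np.uint8(100))
```

View pics/w2.png

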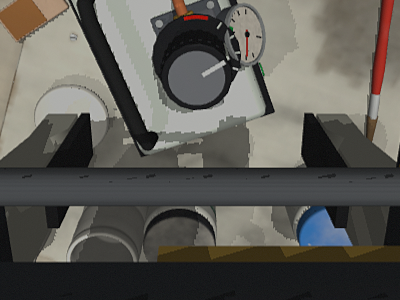

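Predicted and seen centres agree to about 1 px. I'll descend and close.

>>> jog_arm:
  deltas:
    - [[0,0,0.3,0],[0,0,0.6,0],[0,0,0.9,0],[0,0,1.1,0],[0,0,1.1,0]]

```text
t: 3.32
eef_pos: [0.5132, 0.0175, 0.1285]
ee_rot: [3.141, -0.001, -1.742]
force: [0.2, -0.7, -0.1]
width: 0.0874
gripper_force: 0.0
```

>>> jog_arm:
  deltas:
    - [[0,0,0,0],[0,0,0,0],[0,0,0,0],[0,0,0,0],[0,0,0,0],[0,0,0,0]]
  grip: 30
  squeeze: 20

```text
t: 4.08
eef_pos: [0.5134, 0.0177, 0.1289]
ee_rot: [-3.142, 0.0, -1.742]
force: [-0.6, 0.3, 0.5]
width: 0.034
gripper_force: 0.0
```

```bash
cat > st.py <<'E'
from station import arm
import numpy as np
s=arm.get_state(); np.set_printoptions(precision=4,suppress=True)
print(s['t'],s['eef_pos'],'yaw',s['ee_rot'][2],'F',s['force'],'M',s['moment'],'w',s['width'],'g',s['gripper_force'],'q6',s['q'][5])
E
python3 st.py
```

```text
4.075 [0.5134 0.0177 0.1289] yaw -1.7415736524324736 F [-0.6442  0.3294  0.5323] M [ 0.044   0.0912 -0.067 ] w 0.03396569616678749 g 0.0 q6 -0.587852059742278
```

```bash
python3 - <<'E'
from h import *
from station import grab_frame
o=[]
for n,a,b in (("scene",(140,260),(280,440)),("wrist",(180,420),(160,480))):
    f=grab_frame(n); o.append(cv2.resize(f["img"][a[0]:a[1],b[0]:b[1]],(400,300),interpolation=cv2.INTER_CUBIC))
cv2.imwrite("pics/c3.png",np.hstack(o)[...,::-1])
E
python3 st.py
```

```text
4.175 [0.5134 0.0177 0.1288] yaw -1.7416308073218771 F [ 0.2436 -0.1327 -0.3242] M [0.0426 0.0759 0.0044] w 0.030557748834094064 g 0.0 q6 -0.5878556085452636
```

View pics/c3.png

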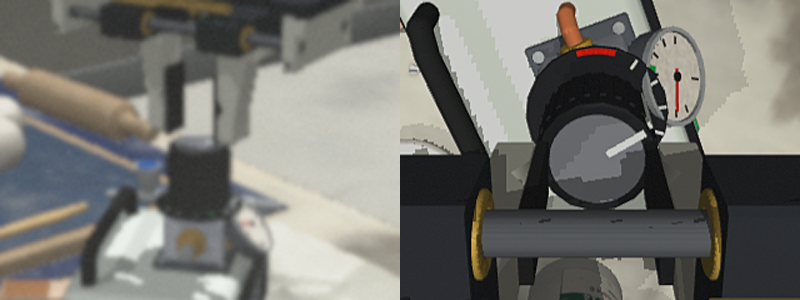

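```bash
cat >> h.py <<'E'
def proj(f,P):
    F=240/np.tan(np.radians(f["vfov"]/2));M=R.from_euler("xyz",f["rotation"]).as_matrix()
    p=M.T@(np.array(P)-f["xyz"]);return p[:2]/p[2]*F+[f["cx"],f["cy"]]
E
python3 - <<'E'
from h import *
from station import grab_frame,arm
st=arm.get_state();M=R.from_euler("xyz",st["ee_rot"]).as_matrix();T=st["eef_pos"]
s=grab_frame("scene");w=grab_frame("wrist");print(st["width"],s["xyz"],s["rotation"])
for f,n,o,k in((s,"scene",(280,140),2.5),(w,"wrist",(160,180),1.25)):
    for nm,P in(("tcp",T),("tcp+y",T+M[:,1]*.016),("tcp-y",T-M[:,1]*.016),("knob",[.5128,.0175,.1575]),("grasp",T-M[:,2]*.019)):
        p=proj(f,P);print(n,nm,p,(p-o)*k)
c=cv2.resize(w["img"][180:420,160:480],(640,480),interpolation=cv2.INTER_NEAREST)
d=cv2.resize(s["img"][150:230,310:410],(600,480),interpolation=cv2.INTER_CUBIC)
cv2.imwrite("pics/c4.png",cv2.resize(np.hstack([c,d]),(800,310),interpolation=cv2.INTER_AREA)[...,::-1])
E
python3 st.py
```

```text
0.030557748834094064 [0.19815688 0.81777882 0.46637806] [-1.99714657  0.02303077 -2.69933986]
scene tcp [359.24477831 212.93058261] [198.11194577 182.32645652]
scene tcp+y [367.42861954 214.77297159] [218.57154886 186.93242898]
scene tcp-y [351.21085804 211.12194462] [178.0271451  177.80486154]
scene knob [359.72201364 196.9126027 ] [199.30503409 142.28150676]
scene grasp [359.31570253 202.34735558] [198.28925632 155.86838894]
wrist tcp [317.90360097 279.61506968] [197.37950122 124.5188371 ]
wrist tcp+y [350.17716276 279.63789752] [237.72145345 124.5473719 ]
wrist tcp-y [285.62268571 279.59223664] [157.02835714 124.49029579]
wrist knob [319.49318926 304.46090275] [199.36648657 155.57612844]
wrist grasp [318.07568326 295.62215879] [197.59460408 144.52769849]
4.275 [0.5134 0.0177 0.1289] yaw -1.7415778147796037 F [-0.1575 -0.1918  0.352 ] M [-0.0005  0.0879 -0.0268] w 0.030306857728163765 g 0.0 q6 -0.5878269876248942
```

View pics/c4.png

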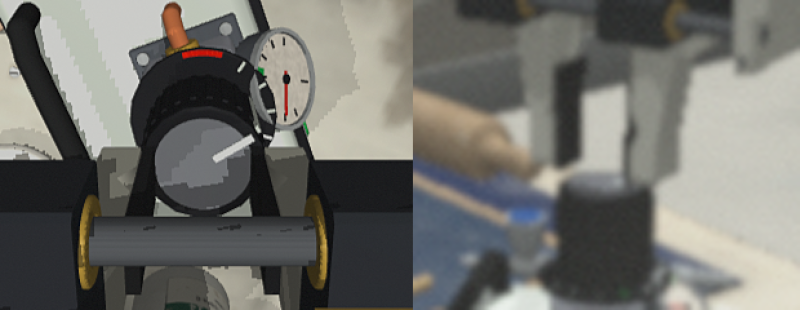

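The scene view shows the fingertips near (350,193) and (372,197), about 18 px above where the reported TCP projects. In the wrist view they also sit nearer the camera than they should. So the real fingertips are about 33 mm above the reported TCP, and they closed above the knob without touching it. I'll quantify that.

Run:
```python
from h import *
from scipy.optimize import least_squares as ls
w=load("w2");T=np.array([.51331,.01738,.19465]);M=R.from_euler("xyz",[3.1408,-.0007,-1.742]).as_matrix()
def res(p):
    dx,dy,h=p
    return np.r_[proj(w,T+M@[.0095+dx,-.0438+dy,-h])-[210,293],proj(w,T+M@[.0095+dx,.0438+dy,-h])-[422,293]]
r=ls(res,[0,0,.03]);print("wrist",r.x,r.fun)
from station import grab_frame,arm
st=arm.get_state();T=st["eef_pos"];M=R.from_euler("xyz",st["ee_rot"]).as_matrix();s=load("scene0")
for h in(.028,.033,.038):
  for x in(-.0095,.0095):print(h,x,proj(s,T+M@[x,-.0152,-h]),proj(s,T+M@[x,.0152,-h]))
```

```text
wrist [-0.00139189 -0.00049076  0.03305164] [ 2.01795868e-05 -4.62368191e-02 -2.02019160e-05  4.62882363e-02]
0.028 -0.0095 [348.5648305  197.30207064] [364.23829721 200.5915628 ]
0.028 0.0095 [354.58939479 194.05129179] [370.12759313 197.23199028]
0.033 -0.0095 [348.55944765 194.46676848] [364.26916011 197.71248625]
0.033 0.0095 [354.59760577 191.25190478] [370.1714215  194.38990051]
0.038 -0.0095 [348.55404022 191.61852207] [364.30016646 194.82002678]
0.038 0.0095 [354.60585367 188.43993269] [370.21545043 191.53480512]
```

>>> jog_arm:
  deltas:
    - [[0,0,0,0],[0,0,0,0],[0,0,0,0],[0,0,0,0],[0,0,0,0],[0,0,0,0]]
  grip: 70

```text
t: 5.03
eef_pos: [0.5134, 0.0177, 0.1289]
ee_rot: [-3.142, 0.0, -1.742]
force: [-0.2, -0.1, 0.3]
width: 0.0698
gripper_force: 0.0
```

>>> jog_arm:
  deltas:
    - [[0,0,0.15,0],[0,0,0.3,0],[0,0,0.45,0],[0,0,0.53,0],[0,0,0.53,0]]

```text
t: 5.65
eef_pos: [0.5132, 0.0175, 0.0965]
ee_rot: [3.141, -0.001, -1.742]
force: [1.3, 0.0, 0.5]
width: 0.0697
gripper_force: 0.0
```

```bash
python3 - <<'E'
from h import *
from station import grab_frame,arm
s=grab_frame("scene");w=grab_frame("wrist")
c=cv2.resize(w["img"][180:420,160:480],(400,300),interpolation=cv2.INTER_NEAREST)
d=cv2.resize(s["img"][165:240,310:410],(400,300),interpolation=cv2.INTER_CUBIC)
cv2.imwrite("pics/c5.png",np.hstack([c,d])[...,::-1])
E
python3 st.py
```

```text
5.75 [0.5136 0.0177 0.0972] yaw -1.7415167103064042 F [0.2249 0.3639 0.4972] M [0.052  0.0726 0.0438] w 0.06971662276267547 g 0.0 q6 -0.5878184198516537
```

View pics/c5.png

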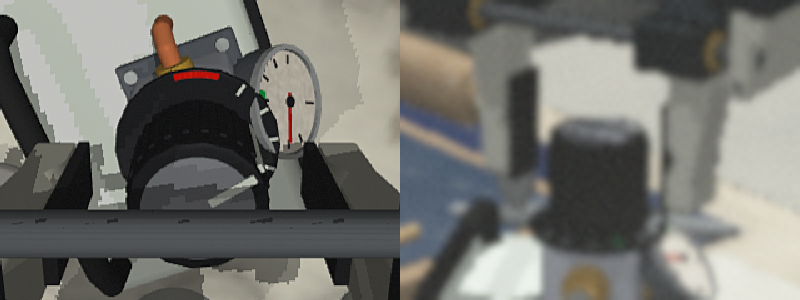

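The fingers now straddle the knob. Their tips (zoomed rows ~205–215) are just above the flange, so I'll close.

>>> jog_arm:
  deltas:
    - [[0,0,0,0],[0,0,0,0],[0,0,0,0],[0,0,0,0],[0,0,0,0],[0,0,0,0]]
  grip: 30
  squeeze: 20

```text
t: 6.5
eef_pos: [0.5132, 0.0177, 0.0971]
ee_rot: [3.141, -0.0, -1.742]
force: [-1.5, 1.1, 3.0]
width: 0.0417
gripper_force: 20.0
```

```bash
python3 st.py
```

```text
6.5 [0.5132 0.0177 0.0971] yaw -1.7415991596262343 F [-1.4611  1.0688  2.9639] M [ 0.5105  1.1192 -0.0716] w 0.041735293938437674 g 20.000455677509308 q6 -0.5878210917426282
```

>>> jog_arm:
  deltas:
    - [[0,0,-0.015,0],[0,0,-0.03,0],[0,0,-0.045,0],[0,0,-0.06,0],[0,0,-0.07,0],[0,0,-0.08,0]]

```text
t: 7.25
eef_pos: [0.5132, 0.0177, 0.1018]
ee_rot: [3.141, -0.0, -1.742]
force: [-0.7, 0.7, -5.0]
width: 0.0416
gripper_force: 20.0
```

```bash
python3 st.py
```

```text
7.25 [0.5132 0.0177 0.1018] yaw -1.7416935828365911 F [-0.7084  0.7148 -5.0005] M [ 0.5885  0.34   -0.0299] w 0.04164272240601882 g 19.999509751796722 q6 -0.5878057054203604
```

>>> jog_arm:
  deltas:
    - [[0,0,-0.005,0],[0,0,-0.01,0],[0,0,-0.015,0],[0,0,-0.015,0]]

```text
t: 7.75
eef_pos: [0.5132, 0.0177, 0.1027]
ee_rot: [3.141, -0.0, -1.742]
force: [-1.4, 2.0, -4.8]
width: 0.0413
gripper_force: 20.0
```

```bash
python3 st.py
```

```text
7.75 [0.5132 0.0177 0.1027] yaw -1.7415639758767396 F [-1.3718  2.039  -4.7904] M [ 0.7262  0.8331 -0.0072] w 0.04130556454727788 g 19.999236166477203 q6 -0.5877939031522668
```

>>> jog_arm:
  deltas:
    - [[0,0,0,-0.4],[0,0,0,-0.8],[0,0,0,-1.2],[0,0,0,-1.6],[0,0,0,-2.0]]

```text
t: 8.38
eef_pos: [0.5132, 0.0177, 0.1027]
ee_rot: [3.141, -0.0, -1.564]
force: [-3.2, 1.4, -2.3]
width: 0.0415
gripper_force: 20.0
```

```bash
python3 st.py
```

```text
8.375 [0.5132 0.0177 0.1027] yaw -1.5644017482903947 F [-3.2077  1.3717 -2.3282] M [0.6101 1.5204 0.0035] w 0.0414691221953717 g 19.999653697013855 q6 -0.41068688683279114
```

>>> jog_arm:
  deltas:
    - [[0,0,0,-0.5],[0,0,0,-1.0],[0,0,0,-1.5],[0,0,0,-2.0],[0,0,0,-2.5],[0,0,0,-2.8],[0,0,0,-2.8]]

```text
t: 9.25
eef_pos: [0.5131, 0.0177, 0.1027]
ee_rot: [3.141, 0.0, -1.322]
force: [-4.4, 1.4, -3.7]
width: 0.0417
gripper_force: 20.0
```

```bash
python3 st.py
```

```text
9.25 [0.5131 0.0177 0.1027] yaw -1.322399557659796 F [-4.392   1.4227 -3.7247] M [0.7589 1.8531 0.0321] w 0.04169868334444885 g 19.99997466802597 q6 -0.16865522897728355
```

>>> jog_arm:
  deltas:
    - [[0,0,0,-0.4],[0,0,0,-0.8],[0,0,0,-1.2],[0,0,0,-1.6],[0,0,0,-2.0]]

```text
t: 9.88
eef_pos: [0.5131, 0.0176, 0.1027]
ee_rot: [3.141, 0.0, -1.146]
force: [-5.4, 1.0, -2.1]
width: 0.0422
gripper_force: 20.0
```

```bash
python3 st.py
```

```text
9.875 [0.5131 0.0176 0.1027] yaw -1.1456648555650468 F [-5.361   1.018  -2.0833] M [ 0.4667  2.1975 -0.0299] w 0.04220028927006614 g 19.999806582927704 q6 0.008161507514188666
```

>>> jog_arm:
  deltas:
    - [[0,0,0,0],[0,0,0,-0.4],[0,0,0,-0.8],[0,0,0,-1.2],[0,0,0,-1.6],[0,0,0,-2.0],[0,0,0,-2.4],[0,0,0,-2.4]]
  squeeze: 9

```text
t: 10.88
eef_pos: [0.5131, 0.0176, 0.1027]
ee_rot: [3.141, 0.0, -0.937]
force: [-5.8, 2.0, -1.2]
width: 0.0418
gripper_force: 9.0
```

```bash
python3 st.py
```

```text
10.875 [0.5131 0.0176 0.1027] yaw -0.9367748161678486 F [-5.8155  2.0293 -1.2219] M [ 0.6197  2.3341 -0.0226] w 0.04180065463047226 g 8.999662175774574 q6 0.21700342085528432
```

>>> jog_arm:
  deltas:
    - [[0,0,0,-0.2],[0,0,0,-0.4],[0,0,0,-0.4]]

```text
t: 11.25
eef_pos: [0.5131, 0.0176, 0.1027]
ee_rot: [3.141, 0.0, -0.902]
force: [-6.5, 1.9, -1.8]
width: 0.0417
gripper_force: 9.0
```

```bash
python3 st.py
```

```text
11.25 [0.5131 0.0176 0.1027] yaw -0.902014502788782 F [-6.4829  1.8601 -1.8264] M [0.4807 2.3357 0.0811] w 0.041749335549910956 g 8.999636247754097 q6 0.2517210612569322
```

>>> jog_arm:
  deltas:
    - [[0,0,0,-0.2],[0,0,0,-0.2]]

```text
t: 11.5
eef_pos: [0.5131, 0.0176, 0.1027]
ee_rot: [3.141, 0.0, -0.885]
force: [-6.3, 1.4, -1.9]
width: 0.0414
gripper_force: 9.0
```

```bash
python3 st.py
```

```text
11.5 [0.5131 0.0176 0.1027] yaw -0.8846341861370366 F [-6.3441  1.4164 -1.9231] M [0.4804 2.2775 0.0623] w 0.04137187179428132 g 8.999538570642471 q6 0.26911848527475735
```

>>> jog_arm:
  deltas:
    - [[0,0,0,-0.2],[0,0,0,-0.2]]

```text
t: 11.75
eef_pos: [0.5131, 0.0176, 0.1027]
ee_rot: [3.141, 0.0, -0.867]
force: [-5.5, 1.5, -2.0]
width: 0.0419
gripper_force: 9.0
```

```bash
python3 st.py
```

```text
11.75 [0.5131 0.0176 0.1027] yaw -0.8672640979447932 F [-5.5144  1.4506 -2.0397] M [ 0.504   2.2838 -0.0317] w 0.0419332587365319 g 8.999661058187485 q6 0.2865074921749558
```

>>> jog_arm:
  deltas:
    - [[0,0,0,-0.2],[0,0,0,-0.4],[0,0,0,-0.4]]

```text
t: 12.12
eef_pos: [0.5131, 0.0176, 0.1027]
ee_rot: [3.141, 0.0, -0.832]
force: [-5.5, 0.9, -2.5]
width: 0.0418
gripper_force: 9.0
```

```bash
python3 st.py
```

```text
12.125 [0.5131 0.0176 0.1027] yaw -0.8322552780306158 F [-5.4543  0.9478 -2.5378] M [0.4595 2.315  0.0129] w 0.041772330440119264 g 8.99966575205326 q6 0.32149411146869267
```

>>> jog_arm:
  deltas:
    - [[0,0,0,-0.2],[0,0,0,-0.4],[0,0,0,-0.4]]

```text
t: 12.5
eef_pos: [0.5131, 0.0176, 0.1027]
ee_rot: [3.141, 0.0, -0.797]
force: [-6.2, 1.4, -2.5]
width: 0.0419
gripper_force: 9.0
```

```bash
python3 st.py
```

```text
12.5 [0.5131 0.0176 0.1027] yaw -0.7974185653083918 F [-6.2012  1.4269 -2.4995] M [ 0.4974  2.3298 -0.0226] w 0.04192652114593862 g 8.999660611152649 q6 0.35635844897113994
```

>>> jog_arm:
  deltas:
    - [[0,0,0,-0.2],[0,0,0,-0.4],[0,0,0,-0.4]]

```text
t: 12.88
eef_pos: [0.5131, 0.0175, 0.1027]
ee_rot: [3.141, 0.0, -0.763]
force: [-6.3, 1.5, -2.7]
width: 0.0421
gripper_force: 9.0
```

```bash
python3 st.py
```

```text
12.875 [0.5131 0.0175 0.1027] yaw -0.7625100239962885 F [-6.2736  1.5343 -2.6548] M [ 0.4506  2.3633 -0.0134] w 0.042062534855864434 g 8.999701291322708 q6 0.39129598723758
```

>>> jog_arm:
  deltas:
    - [[0,0,0,-0.2],[0,0,0,-0.4],[0,0,0,-0.4]]

```text
t: 13.25
eef_pos: [0.5131, 0.0176, 0.1027]
ee_rot: [3.141, 0.0, -0.728]
force: [-6.2, 1.5, -1.5]
width: 0.0417
gripper_force: 9.0
```

```bash
python3 st.py
```

```text
13.25 [0.5131 0.0176 0.1027] yaw -0.7277831507101837 F [-6.173   1.5138 -1.4674] M [ 0.4833  2.3564 -0.1041] w 0.041666694090716494 g 8.999711126089096 q6 0.42606620004528645
```

>>> jog_arm:
  deltas:
    - [[0,0,0,-0.2],[0,0,0,-0.4],[0,0,0,-0.4]]

```text
t: 13.62
eef_pos: [0.5133, 0.0174, 0.1027]
ee_rot: [3.141, -0.0, -0.694]
force: [-5.2, -1.3, -3.3]
width: 0.0419
gripper_force: 9.0
```

```bash
python3 st.py
```

```text
13.625 [0.5133 0.0174 0.1027] yaw -0.6938126181248556 F [-5.1718 -1.2803 -3.3483] M [-0.4209  1.8133 -0.1911] w 0.041851437394224186 g 8.999412283301353 q6 0.46001730178202327
```

>>> jog_arm:
  deltas:
    - [[0,0,0,-0.1],[0,0,0,-0.1]]

```text
t: 13.88
eef_pos: [0.5132, 0.0175, 0.1027]
ee_rot: [3.141, 0.0, -0.685]
force: [-4.5, -1.0, -1.7]
width: 0.0418
gripper_force: 9.0
```

```bash
python3 st.py
```

```text
13.875 [0.5132 0.0175 0.1027] yaw -0.6853055325027946 F [-4.4527 -1.0175 -1.6856] M [-0.4617  1.9712 -0.2977] w 0.0418098895382926 g 8.999025598168373 q6 0.4685299040672083
```

The stop is felt at about 0.3 N m (≈10 N). I'll grip a little firmer and wind clockwise.

>>> jog_arm:
  deltas:
    - [[0,0,0,0],[0,0,0,0.5],[0,0,0,1.3],[0,0,0,2.1],[0,0,0,2.9],[0,0,0,3.7],[0,0,0,4.5],[0,0,0,5.3]]
  squeeze: 24

```text
t: 14.88
eef_pos: [0.5132, 0.0174, 0.1027]
ee_rot: [3.141, -0.0, -1.15]
force: [-4.7, -1.8, -2.2]
width: 0.0416
gripper_force: 24.0
```

>>> jog_arm:
  deltas:
    - [[0,0,0,0.8],[0,0,0,1.6],[0,0,0,2.4],[0,0,0,3.2],[0,0,0,4.0],[0,0,0,4.8],[0,0,0,5.6],[0,0,0,5.8]]

```text
t: 15.88
eef_pos: [0.5132, 0.0174, 0.1028]
ee_rot: [3.141, -0.0, -1.655]
force: [-4.8, -1.1, -2.7]
width: 0.0412
gripper_force: 24.0
```

```bash
python3 st.py
```

```text
15.875 [0.5132 0.0174 0.1028] yaw -1.6550843258294414 F [-4.7964 -1.0827 -2.7065] M [-0.5231  2.0894 -0.0426] w 0.04118846155320933 g 24.000024497509003 q6 -0.501334434486038
```

>>> jog_arm:
  deltas:
    - [[0,0,0,0.8],[0,0,0,1.6],[0,0,0,2.4],[0,0,0,3.2],[0,0,0,4.0],[0,0,0,4.8],[0,0,0,5.6],[0,0,0,5.8]]

```text
t: 16.88
eef_pos: [0.5133, 0.0175, 0.1028]
ee_rot: [3.142, -0.0, -2.161]
force: [-4.0, -0.3, -4.2]
width: 0.0415
gripper_force: 24.0
```

```bash
python3 st.py
```

```text
16.875 [0.5133 0.0175 0.1028] yaw -2.160952987268565 F [-3.9508 -0.2679 -4.2443] M [-0.1442  1.8088  0.1199] w 0.04153451087268576 g 23.997502326965332 q6 -1.007285861367857
```

>>> jog_arm:
  deltas:
    - [[0,0,0,0.7],[0,0,0,1.4],[0,0,0,2.1],[0,0,0,2.8],[0,0,0,3.5],[0,0,0,4.2],[0,0,0,4.8],[0,0,0,4.8]]

```text
t: 17.88
eef_pos: [0.5133, 0.0175, 0.1028]
ee_rot: [-3.141, -0.0, -2.579]
force: [-4.5, -0.5, -2.5]
width: 0.0418
gripper_force: 24.0
```

```bash
python3 st.py
```

```text
17.875 [0.5133 0.0175 0.1028] yaw -2.579207540398461 F [-4.5069 -0.5074 -2.512 ] M [-0.3419  1.9197  0.1057] w 0.041774579364623005 g 23.998664617538452 q6 -1.425548327728103
```

>>> jog_arm:
  deltas:
    - [[0,0,0,0.7],[0,0,0,1.4],[0,0,0,2.1],[0,0,0,2.8],[0,0,0,3.5],[0,0,0,4.2],[0,0,0,4.5],[0,0,0,4.5]]

```text
t: 18.88
eef_pos: [0.5133, 0.0175, 0.1028]
ee_rot: [-3.141, -0.0, -2.972]
force: [-4.8, -1.3, -1.4]
width: 0.0416
gripper_force: 24.0
```

```bash
python3 st.py;  python3 - <<'E'
from h import *
from station import grab_frame,arm
w=grab_frame("wrist");s=grab_frame("scene");t=grab_frame("top")
for n,f in (("w6",w),("s6",s),("t6",t)): pickle.dump(f,open(f"pics/{n}.pkl","wb"))
c=cv2.resize(w["img"][140:420,160:480],(480,420),interpolation=cv2.INTER_NEAREST)
d=cv2.resize(s["img"][185:255,330:383],(320,420),interpolation=cv2.INTER_CUBIC)
cv2.imwrite("pics/c6.png",np.hstack([c,d])[...,::-1])
E
python3 st.py
```

```text
18.875 [0.5133 0.0175 0.1028] yaw -2.97165948889065 F [-4.8087 -1.261  -1.38  ] M [-0.436   1.9655  0.0462] w 0.04156308211894484 g 23.999011516571045 q6 -1.81800238888611
19.025 [0.5133 0.0174 0.1028] yaw -2.971268499056516 F [-4.5228 -1.8608 -1.6472] M [-0.4319  1.9283  0.0258] w 0.04110559157919219 g 23.996424973011017 q6 -1.8176243072784906
```

View pics/c6.png

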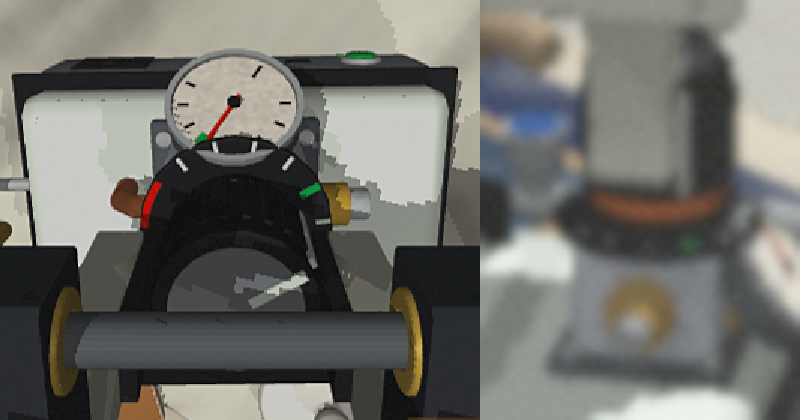

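The needle lies in the green sector and the white line points at the green fifth mark. The orange neck shows the knob is still up. Now I'll push it home.

>>> jog_arm:
  deltas:
    - [[0,0,0.015,0],[0,0,0.03,0],[0,0,0.045,0],[0,0,0.06,0],[0,0,0.07,0],[0,0,0.08,0],[0,0,0.08,0]]

```text
t: 19.9
eef_pos: [0.5134, 0.0174, 0.0986]
ee_rot: [-3.141, 0.0, -2.971]
force: [-7.5, -1.6, 2.5]
width: 0.0415
gripper_force: 24.0
```

```bash
python3 st.py
```

```text
19.9 [0.5134 0.0174 0.0986] yaw -2.9710920391419386 F [-7.5276 -1.5823  2.5364] M [-0.3156  2.7735  0.0006] w 0.04151128579902977 g 24.000912308692932 q6 -1.817637291191901
```

>>> jog_arm:
  deltas:
    - [[0,0,0.005,0],[0,0,0.01,0],[0,0,0.01,0]]

```text
t: 20.27
eef_pos: [0.5133, 0.0174, 0.098]
ee_rot: [-3.141, -0.0, -2.971]
force: [-6.8, -0.5, 3.9]
width: 0.0416
gripper_force: 24.0
```

```bash
python3 st.py
```

```text
20.275 [0.5133 0.0174 0.098 ] yaw -2.9710229734513494 F [-6.8138 -0.4546  3.9309] M [-0.2591  2.8848  0.0715] w 0.041571595069727796 g 23.998539447784424 q6 -1.8175939216583725
```

>>> jog_arm:
  deltas:
    - [[0,0,0.005,0],[0,0,0.01,0],[0,0,0.01,0]]

```text
t: 20.65
eef_pos: [0.5133, 0.0174, 0.0974]
ee_rot: [-3.141, -0.0, -2.971]
force: [-8.5, -1.0, 5.0]
width: 0.0417
gripper_force: 24.0
```

```bash
python3 st.py
```

```text
20.65 [0.5133 0.0174 0.0974] yaw -2.9710748938250404 F [-8.5272 -0.9729  5.0412] M [-0.325   2.8461 -0.0086] w 0.04165928194897622 g 24.001556038856506 q6 -1.8176382926078014
```

>>> jog_arm:
  deltas:
    - [[0,0,0.005,0],[0,0,0.01,0],[0,0,0.01,0]]

```text
t: 21.02
eef_pos: [0.5133, 0.0175, 0.0968]
ee_rot: [-3.141, -0.0, -2.971]
force: [-7.1, -0.8, 2.7]
width: 0.0414
gripper_force: 24.0
```

```bash
python3 st.py
```

```text
21.025 [0.5133 0.0175 0.0968] yaw -2.971028895250245 F [-7.0782 -0.8111  2.7486] M [-0.2399  2.6175 -0.0134] w 0.04136253991382285 g 24.000189900398254 q6 -1.8176055780411884
```

>>> jog_arm:
  deltas:
    - [[0,0,0.005,0],[0,0,0.01,0],[0,0,0.01,0]]

```text
t: 21.4
eef_pos: [0.5133, 0.0174, 0.0962]
ee_rot: [-3.141, 0.0, -2.971]
force: [-6.4, -1.1, 1.6]
width: 0.0414
gripper_force: 24.0
```

```bash
python3 st.py
```

```text
21.4 [0.5133 0.0174 0.0962] yaw -2.971025325437872 F [-6.4334 -1.0631  1.5697] M [-0.3284  2.5979  0.0131] w 0.041427593125206594 g 23.99980992078781 q6 -1.8176064422681686
```

>>> jog_arm:
  deltas:
    - [[0,0,0.005,0],[0,0,0.008,0],[0,0,0.008,0]]

```text
t: 21.78
eef_pos: [0.5134, 0.0175, 0.0957]
ee_rot: [-3.141, 0.0, -2.971]
force: [-7.6, -0.8, 1.9]
width: 0.0417
gripper_force: 24.0
```

```bash
python3 st.py
```

```text
21.775 [0.5134 0.0175 0.0957] yaw -2.9710751348920703 F [-7.5577 -0.8093  1.8529] M [-0.3175  2.704  -0.0082] w 0.0416881373279803 g 24.000233709812164 q6 -1.8176127300347942
```

>>> jog_arm:
  deltas:
    - [[0,0,0.005,0],[0,0,0.008,0]]

```text
t: 22.02
eef_pos: [0.5134, 0.0175, 0.0953]
ee_rot: [-3.141, 0.0, -2.971]
force: [-8.0, -0.2, 3.6]
width: 0.0411
gripper_force: 24.0
```

```bash
python3 st.py
```

```text
22.025 [0.5134 0.0175 0.0953] yaw -2.9710684921693953 F [-7.9669 -0.2418  3.5824] M [-0.243   2.744   0.0134] w 0.04109690463536353 g 24.00086224079132 q6 -1.8176295328423235
```

>>> jog_arm:
  deltas:
    - [[0,0,0.005,0],[0,0,0.008,0]]

```text
t: 22.28
eef_pos: [0.5133, 0.0175, 0.0948]
ee_rot: [-3.141, -0.0, -2.971]
force: [-7.8, 0.1, 2.7]
width: 0.0412
gripper_force: 24.0
```

```bash
python3 st.py
```

```text
22.275 [0.5133 0.0175 0.0948] yaw -2.970989077560269 F [-7.772   0.1384  2.6604] M [-0.2502  2.7933 -0.0205] w 0.04124890198351231 g 24.00255024433136 q6 -1.8176087006403399
```

>>> jog_arm:
  deltas:
    - [[0,0,0.004,0],[0,0,0.006,0]]

```text
t: 22.52
eef_pos: [0.5133, 0.0174, 0.0944]
ee_rot: [-3.141, 0.0, -2.971]
force: [-7.7, -0.7, 4.2]
width: 0.0418
gripper_force: 24.0
```

```bash
python3 st.py
```

```text
22.525 [0.5133 0.0174 0.0944] yaw -2.9711297863061845 F [-7.7386 -0.6928  4.1849] M [-0.2638  2.7114 -0.0022] w 0.04184215578371351 g 23.998294472694397 q6 -1.8176427472460837
```

>>> jog_arm:
  deltas:
    - [[0,0,0.004,0],[0,0,0.006,0]]

```text
t: 22.78
eef_pos: [0.5133, 0.0175, 0.0941]
ee_rot: [-3.141, -0.0, -2.971]
force: [-8.7, -0.1, 4.1]
width: 0.0418
gripper_force: 24.0
```

```bash
python3 st.py
```

```text
22.775 [0.5133 0.0175 0.0941] yaw -2.971070850847208 F [-8.6946 -0.0938  4.1478] M [-0.2298  3.0389 -0.0399] w 0.041841548557159956 g 24.001911878585815 q6 -1.8176575282226484
```

>>> jog_arm:
  deltas:
    - [[0,0,0.004,0],[0,0,0.006,0]]

```text
t: 23.02
eef_pos: [0.5134, 0.0174, 0.0939]
ee_rot: [-3.141, 0.0, -2.971]
force: [-8.2, -0.4, 4.7]
width: 0.0415
gripper_force: 24.0
```

```bash
python3 st.py
```

```text
23.025 [0.5134 0.0174 0.0939] yaw -2.9709637927364794 F [-8.2404 -0.3529  4.7477] M [-0.179   3.1163 -0.0023] w 0.041530139282876063 g 24.00125116109848 q6 -1.8176502661249778
```

>>> jog_arm:
  deltas:
    - [[0,0,0.004,0],[0,0,0.006,0]]

```text
t: 23.28
eef_pos: [0.5134, 0.0174, 0.0938]
ee_rot: [-3.141, 0.0, -2.971]
force: [-10.5, 0.3, 9.9]
width: 0.0415
gripper_force: 24.0
```

```bash
python3 st.py
```

```text
23.275 [0.5134 0.0174 0.0938] yaw -2.970884073154222 F [-10.5348   0.3482   9.9421] M [-0.1452  3.6173 -0.0162] w 0.041511909975139864 g 24.003579318523407 q6 -1.8176056959598599
```

It has stopped moving and the force is rising, so this is the seat. I'll press slightly more and hold.

>>> jog_arm:
  deltas:
    - [[0,0,0.004,0],[0,0,0.004,0],[0,0,0.004,0]]

```text
t: 23.65
eef_pos: [0.5134, 0.0175, 0.0937]
ee_rot: [-3.141, 0.0, -2.971]
force: [-9.5, 0.8, 8.7]
width: 0.0415
gripper_force: 24.0
```

```bash
python3 st.py
```

```text
23.65 [0.5134 0.0175 0.0937] yaw -2.9708140306984077 F [-9.5153  0.751   8.735 ] M [-0.0487  3.6526 -0.057 ] w 0.04154190146300947 g 24.002392888069153 q6 -1.8176480790138072
```

>>> jog_arm:
  deltas:
    - [[0,0,0.003,0],[0,0,0.006,0],[0,0,0.006,0]]

```text
t: 24.02
eef_pos: [0.5135, 0.0174, 0.0936]
ee_rot: [-3.141, 0.001, -2.971]
force: [-10.7, -0.0, 11.4]
width: 0.0416
gripper_force: 24.0
```

```bash
python3 st.py
```

```text
24.025 [0.5135 0.0174 0.0936] yaw -2.9707373235565795 F [-10.7272  -0.0391  11.423 ] M [ 0.0055  4.2157 -0.0074] w 0.041553173472816556 g 24.00429457426071 q6 -1.8176361600176927
```

>>> jog_arm:
  deltas:
    - [[0,0,0.003,0],[0,0,0.005,0],[0,0,0.005,0]]

```text
t: 24.4
eef_pos: [0.5135, 0.0174, 0.0935]
ee_rot: [-3.141, 0.001, -2.971]
force: [-12.4, -0.6, 14.1]
width: 0.0416
gripper_force: 24.0
```

```bash
python3 st.py
```

```text
24.4 [0.5135 0.0174 0.0935] yaw -2.970613791220886 F [-12.3663  -0.6413  14.0708] M [ 0.0572  4.5016 -0.056 ] w 0.041551060243292165 g 24.00541216135025 q6 -1.8175981350699448
```

Seated at about 9 N net. I'll relax, open and withdraw.

>>> jog_arm:
  deltas:
    - [[0,0,-0.008,0],[0,0,-0.016,0]]

```text
t: 24.65
eef_pos: [0.5134, 0.0175, 0.0936]
ee_rot: [-3.141, 0.0, -2.971]
force: [-8.1, -0.8, 3.8]
width: 0.0414
gripper_force: 24.0
```

>>> jog_arm:
  deltas:
    - [[0,0,0,0],[0,0,0,0],[0,0,0,0],[0,0,0,0],[0,0,0,0]]
  grip: 75

```text
t: 25.28
eef_pos: [0.5136, 0.0177, 0.0927]
ee_rot: [-3.142, 0.0, -2.972]
force: [-0.5, 0.4, 0.7]
width: 0.0748
gripper_force: 0.0
```

>>> jog_arm:
  deltas:
    - [[0,0,-0.2,0],[0,0,-0.5,0],[0,0,-0.9,0],[0,0,-1.4,0],[0,0,-1.8,0],[0,0,-2.0,0],[0,0,-2.0,0]]

```text
t: 26.15
eef_pos: [0.5138, 0.0179, 0.2135]
ee_rot: [3.141, 0.002, -2.972]
force: [0.0, -0.1, -0.5]
width: 0.0755
gripper_force: 0.0
```

```bash
python3 st.py;  python3 - <<'E'
from h import *
from station import grab_frame
w=grab_frame("wrist");s=grab_frame("scene")
u,v=proj(w,[.5128,.0175,.155]).astype(int);print(u,v)
v0=max(0,min(v-140,200));u0=max(0,min(u-120,400))
c=cv2.resize(w["img"][v0:v0+280,u0:u0+240],(360,420),interpolation=cv2.INTER_NEAREST)
d=cv2.resize(s["img"][185:255,330:400],(420,420),interpolation=cv2.INTER_CUBIC)
cv2.imwrite("pics/c7.png",np.hstack([c,d])[...,::-1])
E
```

```text
26.15 [0.5138 0.0179 0.2135] yaw -2.9720244010934187 F [ 0.0065 -0.0561 -0.4657] M [-0.0016  0.0381  0.0027] w 0.07550951650965246 g 0.0 q6 -1.818259474139529
315 242
```

View pics/c7.png

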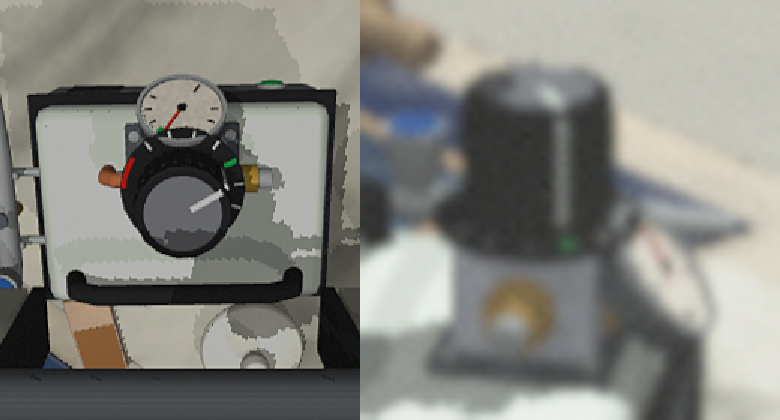

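The knob is down with no orange showing. Its white line is directly above the green mark and the needle is in the green, so I'll hand the job in.

```bash
python3 -c "
from station import arm
print(arm.job_done())"
```

```text
the job is handed in; nothing more can be done
None
```

The job is handed in, with no verdict returned: I felt the stop at about 10 N, set the knob to the fifth click (line on the green mark, needle in the green), felt it seat at about 9 N, and the jars and lid were never touched.

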